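# Free the saw blade: clear the spacer, seat the clamp screw, back it off a quarter turn

## Task

Lift the loose steel spacer ring off the clamp screw in the middle of the saw blade and set it down flat in the shallow parts tray, without dropping it. Then turn the black-winged clamp screw clockwise until it seats against its stop, back it off a quarter turn so the blade can be indexed, and finish while still gripping the wing to hold it at that setting. Leave everything else on the table where it is.

Things in the scene. Friction and masses are not known exactly. Their poses are not given: they have to be found in the camera images.
- fixture: blade-sharpening fixture bolted to the table: green base plate 190 (x) x 160 (y) x 25 mm, a round pedestal on it, and a steel saw blade 190 mm across over its teeth lying level; blade top 53 mm above the table. The clamp screw is upright on its axis. Origin at the centre of the base's underside, on the screw's axis; z up
- clamp_screw (a joint): turn of the thumbscrew in the middle of the blade, rad: grows as it is turned CLOCKWISE seen from above (tightening), seats on a hard stop at 4.712; 0.7 to 1.9 short of it at the start. The wing's direction in the world is the fixture's yaw minus the value: seated it lies along the fixture's y, a quarter turn back along its x. Turns at 0.08 N m, does not rise, stays where left
- wing (a point): point on the thumbscrew's axis where its wing is pinched, 26 mm above the blade, 79 above the table; x along the wing (turns with it). Upright black wing 36 mm long, 10 thick, from 10 to 36 mm above the blade; below it a round boss 32 diameter, 7 high
- spacer: loose steel spacer ring parked over the clamp screw, standing on the blade around the wing: 58 mm outside diameter, 46 mm bore, 32 mm high, 0.14 to 0.28 kg; origin at the centre of its underside
- tray: shallow dark steel parts tray fixed to the table, 160 (x) x 210 (y) x 25 mm high outside, walls and floor about 4 mm; origin at the centre of its underside. The small bush stands in it near the +y end; the -y half is empty (for example round the tray point x 0, y -40 mm)
- bush: a bystander: small steel bush in the tray, 38 outside diameter, 20 bore, 20 high, standing near the tray's +y end; origin at the centre of its underside
- brush: a bystander: wooden-handled brush 180 long, lying between fixture and tray along about x; origin under its middle
- flange: a bystander: dark steel stepped flange, 52 diameter, 22 high; origin at the centre of its underside
- wheel_a: a bystander: red-brown grinding wheel lying flat, 100 diameter, 14 thick; origin at the centre of its underside
- wheel_b: a bystander: grey grinding wheel lying flat, 80 diameter, 12 thick; origin at the centre of its underside
- oil: a bystander: grey plastic bottle, 60 diameter, 160 high, standing; origin at the centre of its underside
- jar: a bystander: glass jar with steel lid, 60 diameter, 75 high, standing; origin at the centre of its underside
- screwdriver: a bystander: screwdriver 190 long lying along about x; origin under its middle
Not all that is in view belongs to the job. What is shaped like the spacer but blue or brown is not meant. What is shaped like the fixture but yellow is not meant.

How it is judged (in metres and radians):
On the way, in this order (a step that is already met when the one before it is completed fails the run):
1. the spacer ring stands flat in the tray, released (x of spacer in the frame of tray between -0.055 and 0.055 m and y of spacer in the frame of tray between -0.08 and 0.08 m and z of spacer in the frame of tray below 0.012 m and angle between spacer's own z axis and vertical below 0.12 rad and contact force between the fingers and spacer below 0.1 N and linear speed of spacer below 0.03 m/s), for 0.2 s.
2. the clamp screw is turned home against its stop (value of joint clamp_screw above 4.64 rad), for 0.2 s.
At the end, for the whole second after the job is handed in: the clamp screw is 1.57 rad (within 0.22 rad) back from its stop, still, and gripped by the fingers with more than 4 N; the spacer ring stands flat on the tray's floor, not touched (value of joint clamp_screw between 2.921 and 3.361 rad and velocity of joint clamp_screw between -0.1 and 0.1 rad/s and contact force between the fingers and clamp_screw above 4 N and x of spacer in the frame of tray between -0.055 and 0.055 m and y of spacer in the frame of tray between -0.08 and 0.08 m and z of spacer in the frame of tray below 0.012 m and angle between spacer's own z axis and vertical below 0.12 rad and contact force between the fingers and spacer below 0.1 N); the arm keeps its last pose, push and grip.
It fails at once if the spacer ring is dropped or thrown (falls free by more than about 25 mm) (contact force between spacer and anything else below 0.05 N and linear speed of spacer above 0.7 m/s).
It fails at once if a bystander is moved more than 30 mm (distance of any of bush, brush, flange, wheel_a, wheel_b, oil, jar, screwdriver from where it was at the start of the episode above 0.03 m).
It also fails if it takes over 64 s, if anything falls off the work surface, if the arm or the gripper's body presses on something with over 40 N, if the wrist force passes 120 N, or if a joint passes its speed limit or range.

## Robot

A 6-joint arm with a two-finger parallel gripper is mounted at the origin on the work surface. World frame = base frame: x ahead of the robot, y to its left, z up, the work surface at z = 0. Lengths are in mm, angles in degrees, forces in N, time in s.
With the tool pointing down it reaches from about 350 to 850 mm from the base axis. Payload 8.1 kg.
Tool frame: the origin (TCP) lies between the finger pads; the fingertips stand 11 mm ahead of it and the grasp point (between the pads) lies 8 mm behind it; z points along the fingers, y is the line along which they close (so a half turn about z gives the same grasp; the last joint's range is limited). The gripper opens to 85 mm and grips with 20 to 120 N. Pads are 22 mm wide; open, the fingers measure 114 mm over their backs; the gripper's body (76 mm by 85 mm) begins 54 mm behind the grasp point. The pads swing forward as they close: fully open they stand 13 mm farther back than shut.
Start: joints at [59.966, 7.471, 85.268, -0, 87.261, -4.893], TCP at [254.892, 543.172, 242.292] pointing down, gripper open.
Joint ranges: [-169.43, 169.43], [-51.17, 129.36], [1.28, 143.12], [-76.62, 256.62], [0, 156.53], [-152.29, 152.29]. Speed limits (degrees/s): [136.94, 136.94, 159.86, 180, 180, 180].

## Interface

Orientations are given as [roll, pitch, yaw] about the fixed x, y, z axes, in that order (R = Rz(yaw) Ry(pitch) Rx(roll)).
In Python, from bench import r, snapshot, get_calibration gives the robot as it stands.
- The arm moves only by the tool step_arm, never from a script. Its argument "rows" is a list of rows, each a list of 2 entries, a list of its own where there are three numbers: the shift along the tool's x, y, z in mm, then the turn about the tool's z in degrees. In form: [[[tx, ty, tz], yaw], ...]. A call has 1 to 12 rows; each row is the pose to reach, as a shift and turn from the pose commanded when the call began, along the tool's axes at that moment; what a row does not reach only later rows make up. A row lasts 1/10 s, in which the tool goes at most 50 mm and 8.59 degrees, less where a joint would pass 70% of its speed; a pose out of reach is approached as far as the arm can. A call with a gripper value outside its range is refused whole. "fingers" is the opening, from 0 (shut) to 1 (fully open), set as the call begins (left out, the last holds). The fingers move at their own pace and stop on an object; "squeeze" is the grip in N (left out, the last holds). Time passes only in rows, so rows that repeat a pose let the fingers close. It gives the time, the measured TCP pose, the force, the opening and the grip force at its end, in the units of the state.
- r.sense(): the state, without advancing time (a new reading comes with each control period).
- snapshot(name): name is "scene" or "side" or "wrist"; returns the picture (400x640x3 uint8, blue, green, red); there is no depth.
- get_calibration(name): a dict with "fovy" (degrees; the focal length in pixels is half the picture's height over the tangent of half this angle, whatever the lens; pixels are square), "cx", "cy" (the principal point, pixels), "eye" and "orientation" of the camera in the world. Camera axes: x right, y up, looking along -z (the intrinsics and any distortion apply to the point x, -y, -z); pixel columns grow to the right and rows downward; lengths in mm; the calibration is good to about 2 mm. A picture is of the moment at which its call begins: read the wrist's pose just before it. get_calibration takes no time and is no camera call; for the wrist camera it gives the pose at the moment of the call.
- r.hand_in(): hands the job in; it is judged then, once.
The state is a dict: "time": time; "joint_pos": joint angles; "qd": joint speeds; "joint_efforts": joint torques, N m; "tool_pos": TCP position; "tcp_rot": TCP orientation; "ft_force": force on the tool from outside, world axes, zero at the start; "wrist_torque": the same for the moment, N m; "finger_gap": finger opening in mm; "grip_force": force on a finger pad.
Only numpy, scipy, OpenCV 4.12 (cv2) and the standard library are available. Lean on these libraries where they do the work, as an engineer would, in place of code of your own. Each camera call takes 0.05 s, during which the arm holds its last target. There are 200 camera calls.

## Working session

There is one attempt and no reset: what is moved stays moved. The work goes in short steps, Python scripts to look and compute and a tool call to move; the robot and the scene stay as the last step left them, time stands still between calls to the robot, and variables do not carry over. Pictures are saved under pics/ and viewed, at most 10 in all, crops included, and the job is handed in when it is done.

Besides the shell and the picture viewer there is one more tool, called after "Call:" by a JSON object that holds its "method" and its "body". step_arm: Moves the arm, as the interface text tells. Its arguments: {"type":"object","properties":{"rows":{"type":"array"},"fingers":{"type":"number"},"squeeze":{"type":"number"}},"required":["rows"]}

```bash
mkdir -p pics; ls; python3 - <<'E'
from bench import r, snapshot, get_calibration
import cv2
s=r.sense(); print(s)
for n in ("scene","side","wrist"):
    print(n,get_calibration(n)); cv2.imwrite(f"pics/{n}0.png",snapshot(n))
E
```

```text
pics
{'time': 0.0, 'joint_pos': array([ 5.99659091e+01,  7.51455649e+00,  8.53305978e+01, -6.02745232e-04,
        8.72617243e+01, -4.89332190e+00]), 'qd': array([-0.00353983,  0.04605971,  0.01582946, -0.07640747,  0.02491057,
        0.05675085]), 'joint_efforts': array([-1.07483993e-03, -5.69400108e+01, -5.00553703e+01, -2.17443526e-04,
        1.50640908e-02,  5.03175272e-05]), 'tool_pos': array([254.62087881, 542.69809638, 241.23753207]), 'tcp_rot': array([-1.79893460e+02, -8.51701129e-03,  1.54859252e+02]), 'ft_force': array([-0.29321437, -0.36869924, -0.81223993]), 'wrist_torque': array([-0.02758786,  0.03070221, -0.00417035]), 'grip_force': 0.0, 'finger_gap': 85.43224875928713}
scene {'fovy': 51.81418829788959, 'cx': 321.0179203687215, 'cy': 202.54058971323747, 'eye': array([1143.90089294, -253.56070004,  951.8210162 ]), 'orientation': array([38.76922449, -0.32780492, 67.96012227])}
side {'fovy': 52.70315476865759, 'cx': 312.9925632445999, 'cy': 204.9821785295681, 'eye': array([  79.35945013, -670.13623833,  923.32254338]), 'orientation': array([ 4.30321762e+01, -2.80525292e-02, -3.06855291e+01])}
wrist {'fovy': 64.74647891080036, 'cx': 321.80858430378436, 'cy': 197.43312543668065, 'eye': array([185.20905601, 575.73884436, 373.7499386 ]), 'orientation': array([-1.74784582e+01,  6.19459021e-02,  6.48900079e+01])}
```

View pics/scene0.png

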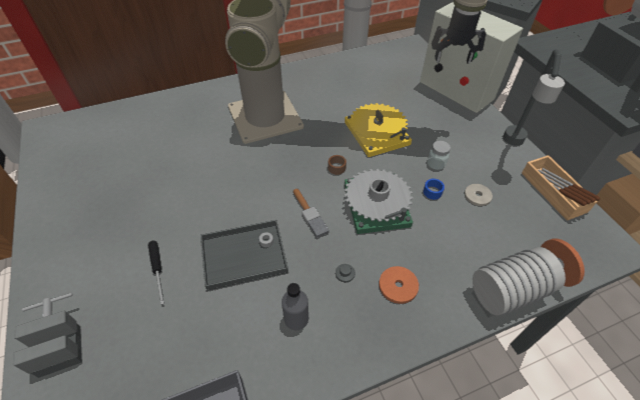

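View pics/side0.png

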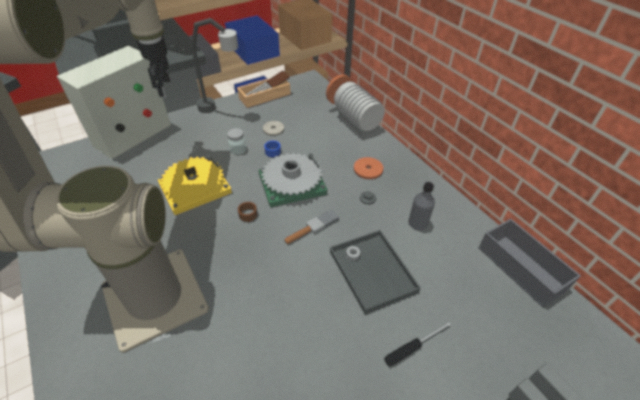

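```bash
cat > h.py <<'E'
from bench import r, snapshot, get_calibration
import numpy as np, cv2
from scipy.spatial.transform import Rotation as R
def cal(n):
    c=get_calibration(n); f=200/np.tan(np.radians(c["fovy"]/2)); return c,f,R.from_euler("xyz",c["orientation"],degrees=True)
def ray(c,uv):
    k,f,Q=c; return k["eye"],Q.apply([(uv[0]-k["cx"])/f,-(uv[1]-k["cy"])/f,-1])
def plane(c,uv,z):
    e,d=ray(c,uv); return e+d*(z-e[2])/d[2]
def proj(c,p):
    k,f,Q=c; q=Q.inv().apply(np.asarray(p,float)-k["eye"]); return k["cx"]+f*q[0]/-q[2],k["cy"]-f*q[1]/-q[2]
def tool(p):  # world delta to target expressed in tool axes
    s=r.sense(); return R.from_euler("xyz",s["tcp_rot"],degrees=True).inv().apply(np.asarray(p,float)-s["tool_pos"])
E
python3 - <<'E'
from h import *
np.set_printoptions(precision=1,suppress=True)
c=cal("scene"); d=cal("side")
print("ring",plane(c,(380,186),85),plane(d,(291,166),85))
print("tray scene",[plane(c,p,25)[:2] for p in ((202,236),(276,223),(287,271),(209,287))])
print("tray side",[plane(d,p,25)[:2] for p in ((331,250),(380,233),(419,289),(365,310))])
for n,cc,p in(("bush",(266,238),(353,251)),("jar",(440,146),(235,132)),("oil",(294,289),(428,186))): print(n,plane(c,cc,20),plane(d,p,20))
for n,cl in(("scene",c),("side",d)):
    im=cv2.imread(f"pics/{n}0.png"); h=cv2.cvtColor(im,cv2.COLOR_BGR2HSV)
    m=cv2.inRange(h,(50,90,20),(90,255,200)); k=cv2.findContours(m,0,2)[0]; k=max(k,key=cv2.contourArea)
    print(n,cv2.contourArea(k),cv2.boundingRect(k),[plane(cl,q[0],25)[:2] for q in cv2.approxPolyDP(cv2.convexHull(k),4,True)])
E
```

```text
ring [506.6 187.5  85. ] [505.  180.9  85. ]
tray scene [array([ 444.1, -311.8]), array([ 477.1, -112.6]), array([ 631. , -133.6]), array([ 601.5, -327.3])]
tray side [array([ 463.8, -120.5]), array([ 616.6, -141.1]), array([ 590.6, -338.9]), array([ 437.7, -316.7])]
bush [ 511.2 -152.7   20. ] [ 516.4 -151.4   20. ]
jar [376.7 482.5  20. ] [450.7 517.4  20. ]
oil [ 682.5 -133.4   20. ] [869.3 -61.4  20. ]
scene 464.5 (354, 215, 58, 19) [array([532.2, 100.2]), array([613.4, 237.4]), array([592.1,  84.4])]
side 34.5 (134, 84, 8, 8) [array([ 221.4, 1033.4]), array([218.1, 971.4])]
```

```bash
python3 - <<'E'
from h import *
print(tool((506,184,215)).round(0))
E
```

```text
[-380. -218.   27.]
```

Call:
{"method": "step_arm", "body": {"rows": [[[-38,-22,3],0],[[-76,-44,6],0],[[-114,-66,9],0],[[-152,-88,12],0],[[-190,-110,15],0],[[-228,-132,18],0],[[-266,-154,21],0],[[-304,-176,24],0],[[-342,-198,27],0],[[-380,-218,27],0],[[-380,-218,27],0],[[-380,-218,27],0]], "fingers": 1, "squeeze": 40}}

```text
time: 1.35
tool_pos: [506.4, 183.6, 214.9]
tcp_rot: [-180.0, -0.1, 154.7]
ft_force: [-0.7, 0.3, -0.5]
finger_gap: 85.5
grip_force: 0.0
```

```bash
python3 - <<'E'
from h import *
c=cal("wrist"); s=r.sense(); im=snapshot("wrist"); cv2.imwrite("pics/w1.png",im)
import pickle; pickle.dump(get_calibration("wrist"),open("w1.pkl","wb"))
print(s["time"],s["tool_pos"],s["tcp_rot"],proj(c,(506,184,85)),s["joint_pos"])
E
```

```text
1.35 [506.36695933 183.62122372 214.87772052] [-1.79982308e+02 -5.53541178e-02  1.54717810e+02] (np.float64(321.70641555824176), np.float64(190.6840701653304)) [ 1.44630012e+01 -1.17388711e+00  9.71039945e+01  2.19034399e-02
  8.41237667e+01 -5.02570700e+01]
```

View pics/w1.png

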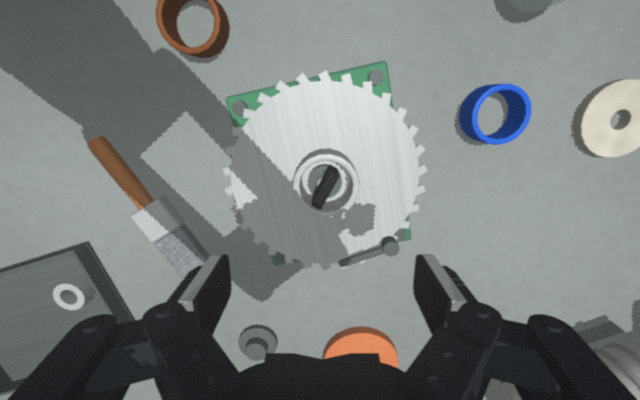

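```bash
python3 - <<'E'
from h import *
im=cv2.imread("pics/w1.png")
cv2.imwrite("pics/w1c.png",cv2.resize(im[130:230,270:390],None,fx=6,fy=6,interpolation=cv2.INTER_CUBIC)[:, :])
import pickle; k=pickle.load(open("w1.pkl","rb")); c=(k,200/np.tan(np.radians(k["fovy"]/2)),R.from_euler("xyz",k["orientation"],degrees=True))
a,b=plane(c,(227,98),25),plane(c,(386,63),25); print("edge",a,b,np.degrees(np.arctan2(*(b-a)[1::-1])),np.hypot(*(b-a)[:2]))
E
```

```text
edge [396.97488491 133.96479691  25.        ] [433.49340964 285.91472494  25.        ] 76.48624814912849 156.27662422140816
```

View pics/w1c.png

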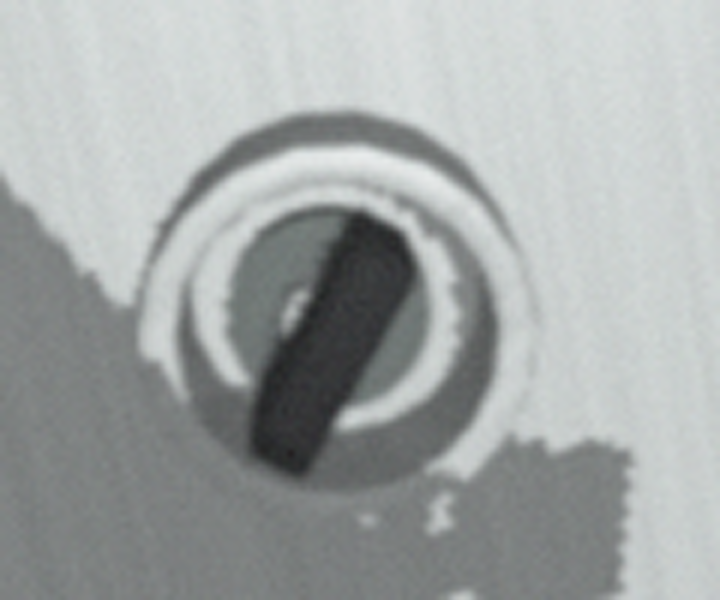

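```bash
python3 - <<'E'
from h import *
import pickle; k=pickle.load(open("w1.pkl","rb")); c=(k,200/np.tan(np.radians(k["fovy"]/2)),R.from_euler("xyz",k["orientation"],degrees=True))
P=lambda x,y,z:plane(c,(270+x/6-.4,130+y/6-.4),z)
o=P(340,340,85); print("ring",o, "width",np.linalg.norm(P(140,340,85)-P(540,340,85)))
a,b=P(415,270,89),P(305,475,89); w=np.degrees(np.arctan2(*(b-a)[1::-1])); print("wing",w,w%180,a,b,np.linalg.norm(b-a))
print("base mid edge+95:",)
print(tool((o[0],o[1],64)))
for q in ((380,250),(410,235),(340,262)): print(plane(c,q,55))
E
```

```text
ring [503.64817149 190.1715319   85.        ] width 57.48830317833321
wing -52.066532664332264 127.93346733566773 [497.87903477 204.361254    89.        ] [518.84037841 177.46764537  89.        ] 34.09756753702783
base mid edge+95:
[  4.31987353   4.16625775 150.94137657]
[596.18314888 208.3942568   55.        ]
[593.51278659 242.08599765  55.        ]
[591.3140735  165.63283941  55.        ]
```

Call:
{"method": "step_arm", "body": {"rows": [[[4,4,30],0],[[4,4,60],0],[[4,4,90],0],[[4,4,115],0],[[4,4,135],0],[[4,4,145],0],[[4,4,151],0],[[4,4,151],0],[[4,4,151],0]]}}

```text
time: 2.3
tool_pos: [505.0, 190.2, 65.4]
tcp_rot: [179.9, 0.1, 154.9]
ft_force: [-0.1, 0.4, 0.9]
finger_gap: 85.4
grip_force: 0.0
```

Call:
{"method": "step_arm", "body": {"rows": [[[0,0,0],0],[[0,0,0],0],[[0,0,0],0],[[0,0,0],0],[[0,0,0],0],[[0,0,0],0],[[0,0,0],0],[[0,0,0],0]], "fingers": 0, "squeeze": 40}}

```text
time: 3.1
tool_pos: [505.3, 189.9, 65.7]
tcp_rot: [179.9, 0.1, 154.8]
ft_force: [-1.2, 0.1, 6.1]
finger_gap: 57.6
grip_force: 42.7
```

Call:
{"method": "step_arm", "body": {"rows": [[[0,0,-4],0],[[0,0,-12],0],[[0,0,-24],0],[[0,0,-40],0],[[0,0,-60],0],[[0,0,-80],0],[[0,0,-100],0],[[0,0,-115],0],[[0,0,-120],0],[[0,0,-120],0]]}}

```text
time: 4.1
tool_pos: [504.9, 189.8, 185.3]
tcp_rot: [179.9, 0.1, 154.9]
ft_force: [0.7, -0.2, -2.0]
finger_gap: 57.3
grip_force: 43.0
```

```bash
python3 - <<'E'
from h import *
print(tool((527,-265,150)).round(1))
im=[]
for n in ("wrist","scene"): im.append(snapshot(n))
cv2.imwrite("pics/lift.png",np.hstack([cv2.resize(im[0],(400,250)),cv2.resize(im[1][120:280,240:496],(400,250))]))
E
```

```text
[-213.2 -402.4   35.1]
```

View pics/lift.png

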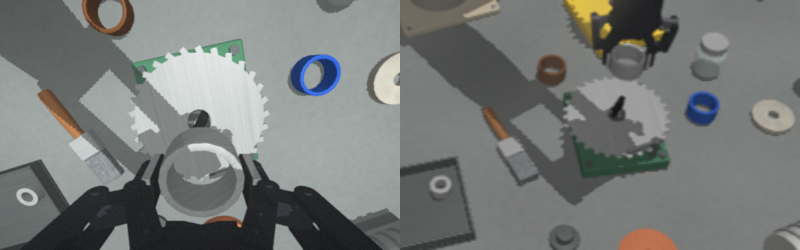

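Call:
{"method": "step_arm", "body": {"rows": [[[-12,-22,0],4],[[-32,-60,0],11],[[-52,-98,0],18],[[-72,-136,0],25],[[-92,-174,0],32],[[-112,-212,0],39],[[-132,-250,0],46],[[-152,-288,0],53],[[-172,-326,0],60],[[-192,-364,0],67],[[-206,-390,0],72],[[-213,-402,0],73]]}}

```text
time: 5.4
tool_pos: [525.3, -267.0, 182.5]
tcp_rot: [-179.9, -0.0, 81.6]
ft_force: [0.2, -0.4, -1.9]
finger_gap: 57.5
grip_force: 43.1
```

Call:
{"method": "step_arm", "body": {"rows": [[[0,0,20],0],[[0,0,50],0],[[0,0,80],0],[[0,0,100],0],[[0,0,110],0],[[0,0,110],0]]}}

```text
time: 6.0
tool_pos: [525.0, -263.2, 71.9]
tcp_rot: [-179.8, -0.1, 81.9]
ft_force: [0.2, -0.4, -1.1]
finger_gap: 57.8
grip_force: 43.1
```

```bash
python3 - <<'E'
from h import *
s=r.sense(); print(s["tool_pos"],s["tcp_rot"],s["ft_force"],s["joint_pos"])
cv2.imwrite("pics/tr.png",np.hstack([cv2.resize(snapshot("wrist"),(400,250)),cv2.resize(snapshot("scene")[150:310,140:396],(400,250))]))
E
```

```text
[ 525.00749482 -263.21341525   71.9275368 ] [-1.79768721e+02 -1.09982195e-01  8.19383766e+01] [ 0.18183749 -0.4488783  -1.1203384 ] [-3.16333729e+01  1.40082690e+01  9.63759358e+01  8.85778321e-03
  6.98717581e+01 -2.35750382e+01]
```

View pics/tr.png

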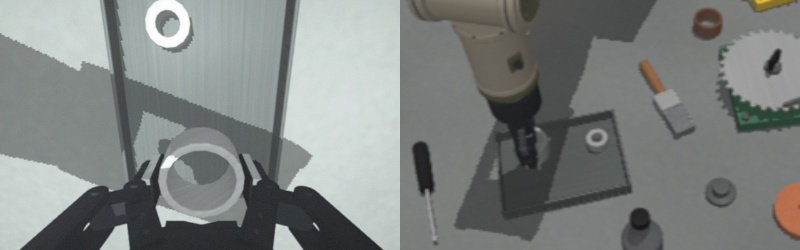

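Call:
{"method": "step_arm", "body": {"rows": [[[0,0,15],0],[[0,0,30],0],[[0,0,42],0],[[0,0,50],0],[[0,0,52],0],[[0,0,53],0],[[0,0,53],0]]}}

```text
time: 6.8
tool_pos: [526.7, -264.9, 21.6]
tcp_rot: [180.0, 0.0, 81.9]
ft_force: [-0.2, -0.4, -1.1]
finger_gap: 57.8
grip_force: 43.1
```

Call:
{"method": "step_arm", "body": {"rows": [[[0,0,0.5],0],[[0,0,1],0],[[0,0,1.5],0],[[0,0,1.5],0]]}}

```text
time: 7.2
tool_pos: [526.4, -264.7, 19.9]
tcp_rot: [180.0, 0.0, 81.9]
ft_force: [-0.9, 0.2, -2.8]
finger_gap: 57.3
grip_force: 43.1
```

Call:
{"method": "step_arm", "body": {"rows": [[[0,0,0.7],0],[[0,0,1.4],0],[[0,0,2],0],[[0,0,2],0]]}}

```text
time: 7.6
tool_pos: [526.3, -264.6, 17.6]
tcp_rot: [-180.0, -0.0, 81.9]
ft_force: [-0.8, -0.1, -1.0]
finger_gap: 57.5
grip_force: 43.1
```

Call:
{"method": "step_arm", "body": {"rows": [[[0,0,0.6],0],[[0,0,1.2],0],[[0,0,1.8],0],[[0,0,1.8],0]]}}

```text
time: 8.0
tool_pos: [526.6, -264.8, 16.8]
tcp_rot: [180.0, 0.0, 81.9]
ft_force: [-2.8, 1.9, 6.0]
finger_gap: 57.4
grip_force: 43.7
```

Call:
{"method": "step_arm", "body": {"rows": [[[0,0,0],0],[[0,0,0],0],[[0,0,0],0],[[0,0,0],0],[[0,0,0],0],[[0,0,0],0]], "fingers": 1}}

```text
time: 8.6
tool_pos: [526.4, -264.7, 15.9]
tcp_rot: [-180.0, -0.0, 81.9]
ft_force: [0.0, -0.4, 0.3]
finger_gap: 85.4
grip_force: 0.0
```

Call:
{"method": "step_arm", "body": {"rows": [[[0,0,-5],0],[[0,0,-20],0],[[0,0,-50],0],[[0,0,-90],0],[[0,0,-130],0],[[0,0,-165],0],[[0,0,-165],0]]}}

```text
time: 9.3
tool_pos: [529.8, -266.7, 189.9]
tcp_rot: [179.3, 0.3, 81.9]
ft_force: [1.1, 0.1, 0.6]
finger_gap: 85.6
grip_force: 0.0
```

```bash
python3 - <<'E'
from h import *
s=r.sense(); print(s["tool_pos"],s["tcp_rot"],tool((504,189,180)))
cv2.imwrite("pics/tr2.png",np.hstack([cv2.resize(snapshot("wrist"),(400,250)),cv2.resize(snapshot("scene")[150:310,140:396],(400,250))]))
E
```

```text
[ 529.78079075 -266.74895858  189.85795646] [179.34204211   0.28568098  81.86136367] [447.55267967 -90.12261299   6.59206139]
```

View pics/tr2.png

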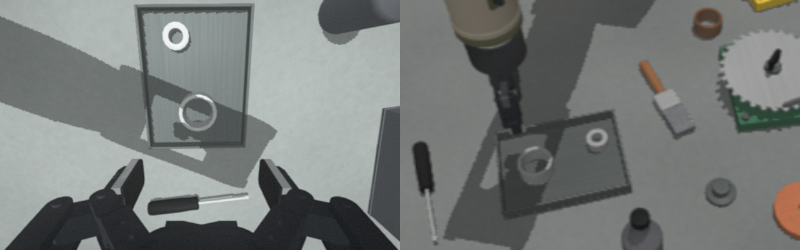

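Call:
{"method": "step_arm", "body": {"rows": [[[20,-4,0],-2],[[58,-11,0],-6],[[98,-19,0],-10],[[140,-27,0],-14],[[182,-35,0],-18],[[224,-43,0],-22],[[266,-51,0],-26],[[308,-59,0],-30],[[350,-67,0],-34],[[390,-75,0],-39],[[425,-82,0],-43],[[446,-86,0],-46]]}}

```text
time: 10.6
tool_pos: [502.0, 192.0, 179.2]
tcp_rot: [-179.8, -0.1, 128.2]
ft_force: [-1.0, -1.2, 0.5]
finger_gap: 85.8
grip_force: 0.0
```

Call:
{"method": "step_arm", "body": {"rows": [[[0,0,0],0],[[0,0,0],0],[[0,0,0],0]]}}

```text
time: 10.9
tool_pos: [503.7, 188.3, 180.1]
tcp_rot: [-179.9, -0.0, 127.8]
ft_force: [0.4, 0.8, -0.0]
finger_gap: 85.3
grip_force: 0.0
```

```bash
python3 - <<'E'
from h import *
import pickle
c=cal("wrist"); s=r.sense(); im=snapshot("wrist"); pickle.dump(c[0],open("w2.pkl","wb"))
print(s["tool_pos"],s["tcp_rot"],proj(c,(504,190,89)))
cv2.imwrite("pics/w2full.png",im)
u,v=map(int,proj(c,(504,190,89))); print(u,v)
cv2.imwrite("pics/w2.png",cv2.resize(im[v-50:v+50,u-60:u+60],None,fx=6,fy=6,interpolation=cv2.INTER_CUBIC))
E
```

```text
[503.69963752 188.33155581 180.14343347] [-1.79904383e+02 -2.33705048e-02  1.27818623e+02] (np.float64(323.36286591967155), np.float64(204.4491388027222))
323 204
```

View pics/w2.png

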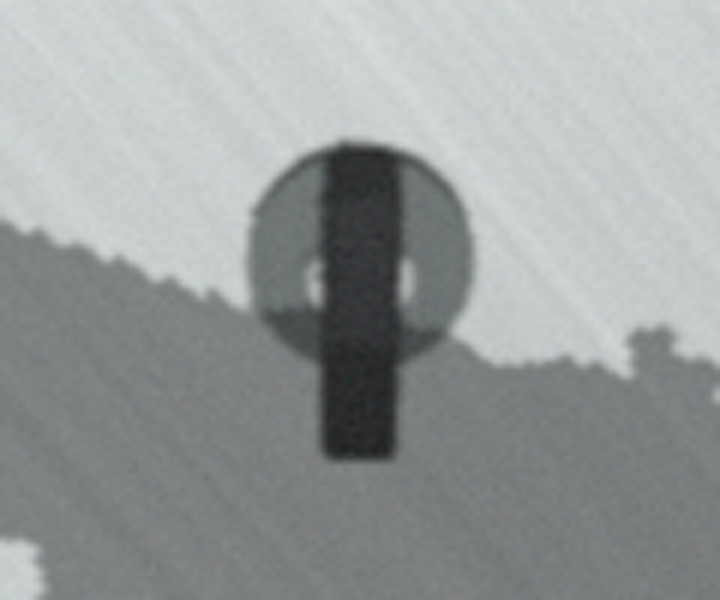

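```bash
python3 - <<'E'
from h import *
import pickle; k=pickle.load(open("w2.pkl","rb")); c=(k,200/np.tan(np.radians(k["fovy"]/2)),R.from_euler("xyz",k["orientation"],degrees=True))
P=lambda x,y,z:plane(c,(263+x/6-.4,154+y/6-.4),z)
print(P(360,255,60),np.linalg.norm(P(247,255,60)-P(473,255,60)))
b=P(360,458,89);a=P(360,458-0,89)
d=np.array([np.cos(np.radians(127.9)),np.sin(np.radians(127.9)),0]); print("wing near end",b,b+18*d)
print(tool(P(360,255,60)))
E
```

```text
[505.07647688 187.74345712  60.        ] 31.567851642262024
wing near end [516.2337903  173.35176067  89.        ] [505.1766567 187.5552742  89.       ]
[ -1.02432851   0.75337917 120.43178571]
```

Call:
{"method": "step_arm", "body": {"rows": [[[-1,0.8,25],0],[[-1,0.8,55],0],[[-1,0.8,80],0],[[-1,0.8,98],0],[[-1,0.8,106],0],[[-1,0.8,106],0],[[-1,0.8,106],0]]}}

```text
time: 11.65
tool_pos: [506.3, 188.4, 75.9]
tcp_rot: [179.9, 0.0, 127.8]
ft_force: [0.0, 0.2, -0.5]
finger_gap: 85.5
grip_force: 0.0
```

Call:
{"method": "step_arm", "body": {"rows": [[[0,0,0],0],[[0,0,0],0],[[0,0,0],0],[[0,0,0],0],[[0,0,0],0],[[0,0,0],0],[[0,0,0],0],[[0,0,0],0],[[0,0,0],0],[[0,0,0],0]], "fingers": 0, "squeeze": 40}}

```text
time: 12.65
tool_pos: [504.8, 188.0, 75.2]
tcp_rot: [-179.9, -0.0, 127.9]
ft_force: [-6.0, -4.3, 7.9]
finger_gap: 10.0
grip_force: 39.1
```

Call:
{"method": "step_arm", "body": {"rows": [[[0,0,0],3],[[0,0,0],8],[[0,0,0],13],[[0,0,0],18],[[0,0,0],23],[[0,0,0],28],[[0,0,0],33],[[0,0,0],38],[[0,0,0],42],[[0,0,0],45],[[0,0,0],45]]}}

```text
time: 13.75
tool_pos: [505.9, 188.3, 75.3]
tcp_rot: [180.0, 0.0, 82.8]
ft_force: [-0.4, -2.9, 2.4]
finger_gap: 10.2
grip_force: 39.0
```

```bash
python3 - <<'E'
from h import *
s=r.sense(); print(s["tcp_rot"],s["wrist_torque"],s["ft_force"],s["joint_pos"][5])
E
```

```text
[1.79973341e+02 3.15023212e-02 8.28142633e+01] [-0.54107513  0.04043602  0.05172085] [-0.42530192 -2.88432091  2.35764089] 22.203589635930395
```

Call:
{"method": "step_arm", "body": {"rows": [[[0,0,0],1],[[0,0,0],2],[[0,0,0],3],[[0,0,0],4],[[0,0,0],4]]}}

```text
time: 14.25
tool_pos: [506.0, 188.4, 75.3]
tcp_rot: [180.0, 0.0, 78.8]
ft_force: [-0.3, -5.4, 4.3]
finger_gap: 9.6
grip_force: 39.3
```

```bash
python3 - <<'E'
from h import *
s=r.sense(); print(s["tcp_rot"],s["wrist_torque"],s["ft_force"],s["joint_pos"][5])
E
```

```text
[1.79959073e+02 1.48685359e-02 7.87926506e+01] [-0.86642108 -0.00635348  0.05334975] [-0.32113152 -5.42723268  4.33358933] 26.22254866931613
```

Call:
{"method": "step_arm", "body": {"rows": [[[0,0,0],1],[[0,0,0],2],[[0,0,0],3],[[0,0,0],3]]}}

```text
time: 14.65
tool_pos: [506.1, 188.4, 75.3]
tcp_rot: [180.0, 0.0, 75.8]
ft_force: [-0.1, -5.2, 4.1]
finger_gap: 9.5
grip_force: 39.3
```

```bash
python3 - <<'E'
from h import *
s=r.sense(); print(s["tcp_rot"],s["wrist_torque"],s["ft_force"],s["joint_pos"][5])
E
```

```text
[1.79951035e+02 1.30249259e-02 7.57899282e+01] [-0.8966694  -0.08216286  0.06681856] [-0.10102807 -5.21329833  4.09144775] 29.22343606930939
```

Call:
{"method": "step_arm", "body": {"rows": [[[0,0,0],1],[[0,0,0],2],[[0,0,0],2]]}}

```text
time: 14.95
tool_pos: [506.1, 188.4, 75.3]
tcp_rot: [179.9, 0.0, 73.8]
ft_force: [1.3, -5.7, 3.9]
finger_gap: 9.7
grip_force: 46.5
```

```bash
python3 - <<'E'
from h import *
s=r.sense(); print(s["tcp_rot"],s["wrist_torque"],s["ft_force"],s["joint_pos"][5])
E
```

```text
[1.79942986e+02 1.54287196e-02 7.38135016e+01] [-0.92745475 -0.09684111  0.30233126] [ 1.33239566 -5.68207402  3.91950942] 31.204475006110926
```

Call:
{"method": "step_arm", "body": {"rows": [[[0,0,0],1],[[0,0,0],1.5],[[0,0,0],1.5],[[0,0,0],1.5]]}}

```text
time: 15.35
tool_pos: [506.1, 188.4, 75.3]
tcp_rot: [179.9, 0.0, 72.4]
ft_force: [1.1, -5.7, 5.4]
finger_gap: 9.9
grip_force: 55.1
```

```bash
python3 - <<'E'
from h import *
s=r.sense(); print(s["tcp_rot"],s["wrist_torque"],s["ft_force"],s["joint_pos"][5])
E
```

```text
[1.79935356e+02 2.14404435e-02 7.23781687e+01] [-0.9627042  -0.16023224  0.5883783 ] [ 1.08481936 -5.653368    5.39861484] 32.65098697277635
```

Call:
{"method": "step_arm", "body": {"rows": [[[0,0,0],-3],[[0,0,0],-8],[[0,0,0],-14],[[0,0,0],-20],[[0,0,0],-26],[[0,0,0],-32],[[0,0,0],-38],[[0,0,0],-44],[[0,0,0],-50],[[0,0,0],-55],[[0,0,0],-58],[[0,0,0],-60]]}}

```text
time: 16.55
tool_pos: [504.7, 188.0, 75.2]
tcp_rot: [-179.8, -0.0, 132.4]
ft_force: [-7.2, -7.5, 11.7]
finger_gap: 9.9
grip_force: 41.9
```

Call:
{"method": "step_arm", "body": {"rows": [[[0,0,0],-4],[[0,0,0],-9],[[0,0,0],-14],[[0,0,0],-19],[[0,0,0],-24],[[0,0,0],-28],[[0,0,0],-31],[[0,0,0],-33],[[0,0,0],-33],[[0,0,0],-33],[[0,0,0],-33]]}}

```text
time: 17.65
tool_pos: [504.3, 187.3, 75.1]
tcp_rot: [-179.8, -0.2, 165.3]
ft_force: [-10.3, -11.1, 14.9]
finger_gap: 9.8
grip_force: 42.2
```

```bash
python3 - <<'E'
from h import *
s=r.sense(); print(s["tcp_rot"],s["wrist_torque"],s["ft_force"],s["grip_force"],s["finger_gap"])
cv2.imwrite("pics/end.png",np.hstack([cv2.resize(snapshot("wrist"),(400,250)),cv2.resize(snapshot("scene")[120:300,190:478],(400,250))]))
E
```

```text
[-1.79804481e+02 -1.54031330e-01  1.65315654e+02] [-2.00223368  1.63178456 -0.01695551] [-10.27848956 -11.14244107  14.87295614] 42.18526817858219 9.828771903979952
```

View pics/end.png

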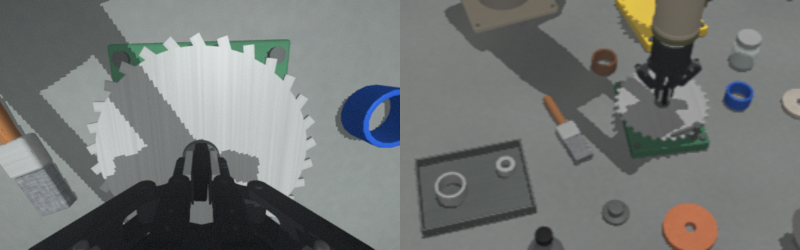

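```bash
python3 -c "
from bench import r
print(r.hand_in())"
```

```text
the job is handed in; nothing more can be done
None
```

I handed the job in at about 18 s without seeing a verdict: the spacer ring stands flat in the tray, and the clamp screw was turned to its stop (a clear torque rise) and backed off about 90°. The wing is still gripped at about 42 N, and no bystander looked moved in the last pictures.

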